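# Lock the blade base into the upturned blender jar

### The job

Fit the blade base (the part with the straight wing grip and two lugs) into the collar of the upturned blender jar: lower it with its lugs through the two gaps until its flange lies flat on the rim, turn it clockwise seen from above as far as it goes so that the lugs lock under the ledges, and let go. Leave the round-knobbed storage cap where it stands.

Things in the scene. Friction and masses are not known exactly. Their poses are not given: they have to be found in the camera images.
- blade_base: Loose, 160 g, upright. Origin: centre of underside, z up. Black hub: cone, radius 18 mm at z=0 to 26 at z=14, straight to z=30. Two steel lugs along +x and -x reach 38 mm from the axis (16 mm wide, z=12 to 19). Grey flange radius 48, z=30 to 36. On top a black straight wing grip, 60 mm long along x (as the lugs), 16 thick along y, z=36 to 70: pinch its 16 mm. Half a turn is the same.
- jar: Steel blender jar standing upside down, fixed to the table, 110 mm tall, 102 mm across at the top, 136 mm at its rubber foot ring. Origin: centre of its underside, z up. A black jug handle stands out along its -x to 103 mm from the axis, below z=95 mm. Its open collar is on top. With the blade base fully seated, that part's origin is on the jar's axis at z=80 mm.
- collar (a point): Centre of the collar's rim, axes as the jar's. Bore radius 44 mm; two steel ledges 8 mm thick at the rim narrow it to 32. Between them two 72 degree gaps centred on +x and -x let the lugs in (15 degrees off is fine, 6 mm radial play). Seated, lugs are 3 mm below the ledges; the part turns freely clockwise from above to solid stops 65 degrees past x; the other way is blocked at about 22.
- storage_cap: Loose cap that is not wanted: hub, grey flange and 70 mm height as the blade base, but a round black knob 34 mm across on top and no lugs. Origin: centre of its underside, z up. It stands on one side of the jar, the blade base on the other, either way round.
There are look-alikes about, which are no part of the job. Leave any pink or yellow look-alike of the blade_base alone.

How it is judged:
At the end, for the whole second after the job is handed in: The blade base lies in the jar's collar, upright within 6 degrees and within 12 mm of the jar's axis, its flange on the rim (no more than 3.5 mm above), turned clockwise at least 50 of the 65 degrees past the jar's x axis so that the lugs are under the ledges, at rest (horizontal distance between blade_base and jar below 0.012 m and z of blade_base in the frame of jar between 0.075 and 0.0835 m and angle between blade_base's own z axis and vertical below 0.1 rad and angle between the x axis of blade_base and the x axis of jar, either way round above 0.87 rad and linear speed of blade_base below 0.02 m/s); the robot touches nothing.
It fails at once if the storage cap is moved more than 40 mm (distance of storage_cap from where it was at the start of the episode above 0.04 m).
It also fails if it takes over 42 s, if anything falls off the work surface, if the arm or the gripper's body presses on something with over 40 N, if the wrist force passes 120 N, or if a joint passes its speed limit or range.

### The arm

A 7-joint arm with a two-finger parallel gripper is mounted at the origin on a cart in front of the work surface, level with it; the furniture and walls round the work are solid. World frame = base frame: x ahead of the robot, y to its left, z up, the work surface at z = 0. Lengths are in m, angles in rad, forces in N, time in s.
With the tool pointing down it reaches from about 0.4 to 0.85 m from the base axis. Payload 4.5 kg.
Tool frame: the origin (TCP) lies between the finger pads; the fingertips stand 11 mm ahead of it and the grasp point (between the pads) lies 8 mm behind it (r.nose_length is the distance from the TCP to the fingertips, in m); z points along the fingers, y is the line along which they close (so a half turn about z gives the same grasp; the last joint's range is limited). The gripper opens to 88 mm and grips with 3 to 60 N. Pads are 18 mm wide; open, the fingers measure 123 mm over their backs; the gripper's body (75 mm by 187 mm) begins 45 mm behind the grasp point.
Start: joints at [1.352, 0.689, -0.195, 1.565, 0.157, 0.902, -0.215], TCP at [0.156, -0.605, 0.25] pointing down, gripper open.
Joint ranges: [-3.01, 3.01], [-0.46, 2.08], [-1.47, 1.51], [0.13, 2.56], [-1, 4.14], [0.04, 2.09], [-2.66, 2.66]. Speed limits (rad/s): [2.57, 2.57, 3.14, 3.14, 3.14, 3.14, 3.14].

### API

Orientations are given as a unit quaternion [x, y, z, w].
In Python, from plant import get_state, snapshot, camera_model, r gives the robot as it stands.
- The arm moves only by the shell command python3 -m inch 'ROWS' [FORCE]. ROWS is text: rows parted by semicolons, each of 7 numbers parted by spaces: the opening, from -1 (shut) to 1 (fully open), then the shift along the tool's x, y, z in m, then the turn, a rotation vector about the tool's x, y, z in rad. A call has 1 to 20 rows; each row shifts and turns the commanded pose from where the row before left it, along the tool's axes as they then stand; what a row does not reach is not made up. A row lasts 1/12 s, in which the tool goes at most 41.7 mm and 7.16 degrees, less where a joint would pass 70% of its speed; a pose out of reach is approached as far as the arm can. A call is refused whole if a number of a shift passes 0.0417 or a number of a turn 0.125, either way. A call with a gripper value outside its range is refused whole. The fingers move at their own pace and stop on an object; FORCE is the grip in N (left out, the last holds). Time passes only in rows, so rows that do not move let the fingers close. It gives the time, the measured TCP pose, the force, the opening and the grip force at its end, in the units of the state.
- get_state(): the state, without advancing time (a new reading comes with each control period).
- snapshot(name): name is "side" or "top" or "wrist"; returns (picture, depth): 480x640x3 uint8, red, green, blue; 480x640 float32, m along the optical axis (not along the pixel's ray), 0 where there is no reading.
- camera_model(name): a dict with "intrinsics" (3x3 intrinsics, pixels), "dist" ([k1, k2, p1, p2, k3] as OpenCV has them; the pictures are not rectified), "view" (4x4, takes a point from world to camera coordinates). Camera axes: x right, y down, z forward; pixel columns grow to the right and rows downward; lengths in m; the calibration is good to about 2 mm. A picture is of the moment at which its call begins: read the wrist's pose just before it. camera_model takes no time and is no camera call; for the wrist camera it gives the pose at the moment of the call.
- r.finish_job(): hands the job in; it is judged then, once.
The state is a dict: "clock": time; "q": joint angles; "qd": joint speeds; "joint_torque": joint torques, N m; "tool_pos": TCP position; "eef_rot": TCP orientation; "contact_force": force on the tool from outside, world axes, zero at the start; "moment": the same for the moment, N m; "opening": opening from 0.0 (shut) to 1.0 (fully open); "finger_force": force on a finger pad.
Only numpy, scipy, OpenCV 4.12 (cv2) and the standard library are available. Lean on these libraries where they do the work, as an engineer would, in place of code of your own. Each camera call takes 0.05 s, during which the arm holds its last target. There are 200 camera calls.

## Working session

There is one attempt and no reset: what is moved stays moved. The work goes in short steps, Python scripts to look and compute and a shell command to move; the robot and the scene stay as the last step left them, time stands still between calls to the robot, and variables do not carry over. Pictures are saved under pics/ and viewed, at most 10 in all, crops included, and the job is handed in when it is done.

```bash
mkdir -p pics
cat > h.py <<'E'
import numpy as np, cv2
from plant import get_state, snapshot, camera_model, r
def cloud(d,m):
    K,D,V=np.array(m["intrinsics"]),np.array(m["dist"]),np.array(m["view"])
    v,u=np.mgrid[0:480,0:640]
    p=cv2.undistortPoints(np.stack([u,v],-1).reshape(-1,1,2).astype(float),K,D).reshape(480,640,2)
    c=np.dstack([p*d[...,None],d])
    w=(c-V[:3,3])@V[:3,:3]
    w[d<=0]=np.nan
    return w
def look(n):
    m=camera_model(n); im,d=snapshot(n)
    return im,d,m,cloud(d,m)
E
python3 - <<'E'
from h import *
for n in ["top","side"]:
    im,d,m,w=look(n); np.savez(n+".npz",im=im,d=d,w=w,K=m["intrinsics"],D=m["dist"],V=m["view"])
    cv2.imwrite(f"pics/{n}1.png",im[...,::-1]); print(n,np.round(-np.array(m["view"])[:3,:3].T@np.array(m["view"])[:3,3],3))
s=get_state();print(s["clock"],s["tool_pos"],s["eef_rot"],s["opening"])
E
```

```text
top [0.335 0.029 1.017]
side [0.377 0.92  0.451]
0.1 [ 0.15615143 -0.60462349  0.24899889] [ 9.92016260e-01  1.26107450e-01 -1.65376956e-04 -7.89491569e-04] 1.0032174538079726
```

View pics/top1.png

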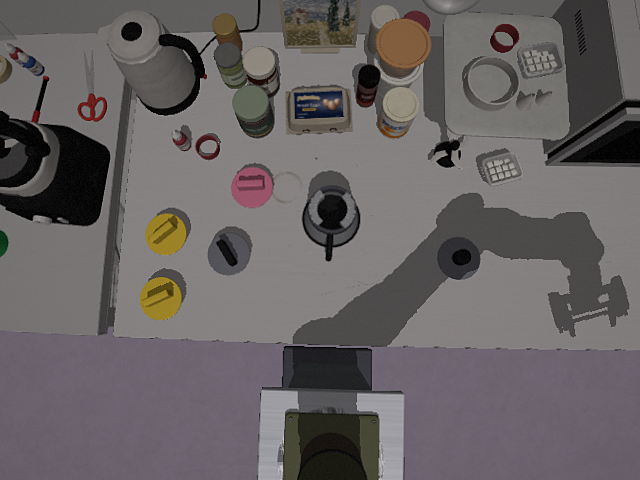

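View pics/side1.png

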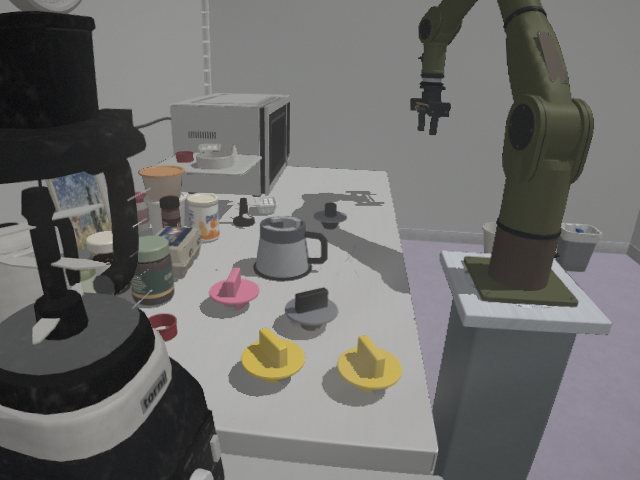

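The top view shows:
- A grey part with a straight wing at (228,252).
- A grey part with a round knob at (459,258), which is the cap.
- Pink (252,186) and yellow (166,233) and (161,298) look-alikes.
- The jar at (331,214), with its handle pointing down the image to (328,258).

The one at (228,252) is grey with a straight wing, so it fits the description. I'll confirm it in a crop and measure.

Run:
```python
from h import *
T=np.load("top.npz");S=np.load("side.npz")
w,im=T["w"],T["im"]
cv2.imwrite("pics/crop1.png",np.hstack([cv2.resize(im[210:300,185:275,::-1],(390,390)),cv2.resize(S["im"][270:340,270:350,::-1],(390,390))]))
def obj(w,im,c,rad,zl,zh,dark=None):
    k=(np.hypot(w[...,0]-c[0],w[...,1]-c[1])<rad)&(w[...,2]>zl)&(w[...,2]<zh)
    if dark is not None: k&=(im.max(2)<dark)
    return k
for nm,u,v in [("base",228,252),("cap",459,258),("jar",331,190),("pink",252,186),("y1",166,233),("y2",161,298)]:
    print(nm,np.round(w[v,u],3))
c=w[252,228,:2]
for n,Q in (("top",T),("side",S)):
    W,I=Q["w"],Q["im"]
    k=obj(W,I,c,.065,.02,.045); p=W[k]
    (cc,rr)=cv2.minEnclosingCircle(p[:,:2].astype(np.float32)); print(n,"flange",np.round(cc,4),round(rr,4),np.round(np.median(p[:,2]),4),k.sum())
    k=obj(W,I,c,.05,.060,.085); p=W[k]; 
    if k.sum()>5: print(n,"grip",np.round(cv2.minAreaRect(p[:,:2].astype(np.float32)),4) if 0 else cv2.minAreaRect((p[:,:2]*1000).astype(np.float32)),np.round(np.median(p[:,2]),4),k.sum())
    j=(w[214,331,:2]+w[190,331,:2])/2
    k=obj(W,I,j,.09,.098,.125); p=W[k]
    print(n,"rim",cv2.minEnclosingCircle((p[:,:2]*1000).astype(np.float32)),np.percentile(p[:,2],[5,50,95]),k.sum())
    k=obj(W,I,j,.14,.075,.097,70); k&=np.hypot(W[...,0]-j[0],W[...,1]-j[1])>.06;p=W[k]
    if k.sum()>5: print(n,"handle",cv2.minAreaRect((p[:,:2]*1000).astype(np.float32)),p.mean(0),k.sum())
```

```text
base [0.445 0.234 0.068]
cap [ 0.445 -0.264  0.07 ]
jar [0.582 0.015 0.093]
pink [0.592 0.188 0.072]
y1 [0.485 0.377 0.057]
y2 [0.342 0.373 0.069]
top flange [0.4462 0.2387] 0.0483 0.0374 1177
top grip ((445.9739990234375, 238.72494506835938), (60.45604705810547, 16.24673080444336), 33.77717971801758) 0.0711 218
top rim ((533.6119995117188, 13.038832664489746), 54.77959442138672) [0.10340007 0.11129189 0.11415966] 940
top handle ((483.1747741699219, 7.548397064208984), (90.6150131225586, 99.36910247802734), 4.281068801879883) [0.4757288  0.01565151 0.08910362] 206
side flange [0.4435 0.2411] 0.0483 0.036 909
side grip ((444.0281677246094, 240.4048614501953), (60.18486022949219, 17.784374237060547), 33.10977554321289) 0.0684 283
side rim ((536.1737060546875, 12.773149490356445), 53.28518295288086) [0.09914204 0.10797349 0.11076413] 668
side handle ((461.6556701660156, 18.870622634887695), (14.006820678710938, 49.43779754638672), 85.48553466796875) [0.4604686  0.02066577 0.08769922] 122
```

View pics/crop1.png

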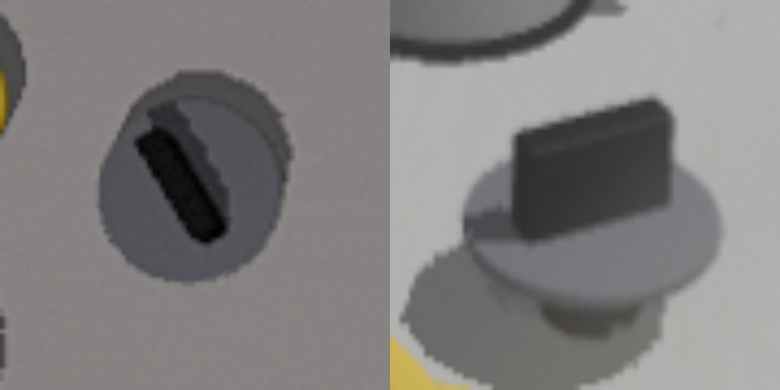

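The crop confirms it: a straight black wing on a grey flange with the hub below. It stands at about (0.445, 0.2395), with the wing at 33.5°. I'll move over the jar first and look down with the wrist camera on the way.

```bash
python3 -m inch '1 .0377 -.0141 0 0 0 0;1 .0377 -.0141 0 0 0 0;1 .0377 -.0141 0 0 0 0;1 .0377 -.0141 0 0 0 0;1 .0377 -.0141 0 0 0 0;1 .0377 -.0141 0 0 0 0;1 .0377 -.0141 0 0 0 0;1 .0377 -.0141 0 0 0 0;1 .0166 -.0351 0 0 0 0;1 .0166 -.0351 0 0 0 0;1 .0166 -.0351 0 0 0 0;1 .0166 -.0351 0 0 0 0;1 .0166 -.0351 0 0 0 0;1 .0166 -.0351 0 0 0 0;1 .0166 -.0351 0 0 0 0;1 .0166 -.0351 0 0 0 0;1 .0166 -.0351 0 0 0 0;1 .0166 -.0351 0 0 0 0;1 .0166 -.0351 0 0 0 0;1 0 0 0 0 0 0'
python3 - <<'E'
from h import *
s=get_state();print(s["clock"],s["tool_pos"],s["eef_rot"],np.round(s["q"],3))
im,d,m,w=look("wrist"); np.savez("w1.npz",im=im,w=w); cv2.imwrite("pics/w1.png",im[...,::-1])
V=np.array(m["view"]);print(-V[:3,:3].T@V[:3,3])
k=(np.hypot(w[...,0]-.535,w[...,1]-.013)<.075)&(w[...,2]>.103)&(w[...,2]<.118);p=w[k]
print(k.sum(),cv2.minEnclosingCircle((p[:,:2]*1000).astype(np.float32)),np.median(p[:,2]))
E
```

```text
clock: 1.77
tool_pos: [0.5018, 0.0093, 0.2497]
eef_rot: [0.991, 0.133, 0.001, -0.003]
contact_force: [0.3, -0.1, -0.1]
opening: 1.001
finger_force: 0.0
1.7667 [0.50175988 0.00934724 0.24972748] [ 0.99111014  0.13300318  0.00139672 -0.00298188] [-0.026  0.528 -0.125  1.935  0.091  0.681 -1.509]
[0.57734134 0.02915531 0.3851259 ]
7530 ((537.123291015625, 12.500289916992188), 50.90148162841797) 0.10995688697309812
```

View pics/w1.png

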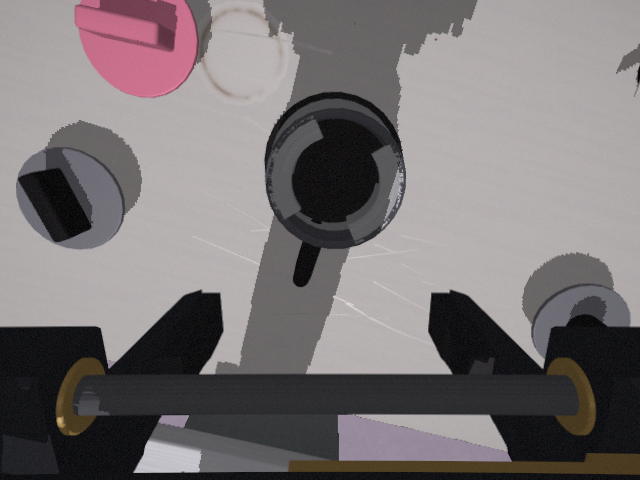

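The wrist view shows the jar's rim at (335,172) with ledges left and right, and its handle at (303,270). The blade base is at (70,198). I'll compute the jar yaw from the handle and the ledges.

Run:
```python
from h import *
c=np.array([.537,.0125])
for f in ["w1","top"]:
    Z=np.load(f+".npz");w=Z["w"];dx=w[...,0]-c[0];dy=w[...,1]-c[1];R=np.hypot(dx,dy);A=np.degrees(np.arctan2(dy,dx))
    k=(R>.075)&(R<.1)&(w[...,2]>.05)&(w[...,2]<.097)&(abs(A)>120)
    if k.sum(): print(f,"handle dir->jar x",k.sum(),np.degrees(np.arctan2(-dy[k].mean(),-dx[k].mean())))
    k=(R>.034)&(R<.041)&(w[...,2]>.1)
    h,_=np.histogram(A[k],bins=np.arange(-180,181,6)); print(dict(zip(range(-180,180,6),h)))
Z=np.load("w1.npz");w=Z["w"]
k=(np.hypot(w[...,0]-.445,w[...,1]-.2395)<.045)&(w[...,2]>.06)&(w[...,2]<.09);p=w[k]
print(k.sum(),cv2.minAreaRect((p[:,:2]*1000).astype(np.float32)),np.median(p[:,2]))
```

```text
w1 handle dir->jar x 337 -3.2208676394461326
{-180: np.int64(0), -174: np.int64(0), -168: np.int64(0), -162: np.int64(0), -156: np.int64(0), -150: np.int64(28), -144: np.int64(46), -138: np.int64(50), -132: np.int64(48), -126: np.int64(48), -120: np.int64(51), -114: np.int64(49), -108: np.int64(314), -102: np.int64(430), -96: np.int64(971), -90: np.int64(755), -84: np.int64(53), -78: np.int64(54), -72: np.int64(54), -66: np.int64(56), -60: np.int64(57), -54: np.int64(54), -48: np.int64(55), -42: np.int64(58), -36: np.int64(0), -30: np.int64(0), -24: np.int64(0), -18: np.int64(0), -12: np.int64(0), -6: np.int64(0), 0: np.int64(0), 6: np.int64(0), 12: np.int64(0), 18: np.int64(0), 24: np.int64(0), 30: np.int64(41), 36: np.int64(58), 42: np.int64(61), 48: np.int64(56), 54: np.int64(59), 60: np.int64(59), 66: np.int64(56), 72: np.int64(56), 78: np.int64(57), 84: np.int64(56), 90: np.int64(54), 96: np.int64(54), 102: np.int64(51), 108: np.int64(52), 114: np.int64(631), 120: np.int64(1044), 126: np.int64(261), 132: np.int64(49), 138: np.int64(31), 144: np.int64(0), 150: np.int64(0), 156: n
[... 613 characters left out ...]
18: np.int64(0), -12: np.int64(0), -6: np.int64(0), 0: np.int64(0), 6: np.int64(0), 12: np.int64(0), 18: np.int64(0), 24: np.int64(0), 30: np.int64(5), 36: np.int64(7), 42: np.int64(5), 48: np.int64(6), 54: np.int64(6), 60: np.int64(6), 66: np.int64(7), 72: np.int64(6), 78: np.int64(6), 84: np.int64(6), 90: np.int64(5), 96: np.int64(5), 102: np.int64(5), 108: np.int64(6), 114: np.int64(7), 120: np.int64(5), 126: np.int64(8), 132: np.int64(5), 138: np.int64(7), 144: np.int64(0), 150: np.int64(0), 156: np.int64(0), 162: np.int64(0), 168: np.int64(0), 174: np.int64(0)}
1836 ((445.58746337890625, 239.35528564453125), (60.1467170715332, 17.634416580200195), 33.518333435058594) 0.06954450289025113
```

```bash
python3 -m inch '1 .0011 -.0394 0 0 0 0;1 .0011 -.0394 0 0 0 0;1 .0011 -.0394 0 0 0 0;1 .0011 -.0394 0 0 0 0;1 .0011 -.0394 0 0 0 0;1 .0011 -.0394 0 0 0 0;1 0 0 .007 0 0 -.125;1 0 0 .007 0 0 -.125;1 0 0 .007 0 0 -.125;1 0 0 .007 0 0 -.125;1 0 0 .007 0 0 -.125;1 0 0 .007 0 0 -.125;1 0 0 .007 0 0 -.125;1 0 0 .007 0 0 -.125;1 0 0 .007 0 0 -.125;1 0 0 .007 0 0 -.125;1 0 0 .007 0 0 -.125;1 0 0 .007 0 0 -.125;1 0 0 .007 0 0 -.125;1 0 0 .007 0 0 -.125'
python3 -m inch '1 0 0 0 0 0 -.125;1 0 0 0 0 0 -.125;1 0 0 0 0 0 -.125;1 0 0 0 0 0 -.125;1 0 0 0 0 0 -.125;1 0 0 0 0 0 -.125;1 0 0 0 0 0 -.125;1 0 0 0 0 0 -.125;1 0 0 0 0 0 -.125;1 0 0 0 0 0 -.125;1 0 0 0 0 0 -.125;1 0 0 0 0 0 -.125;1 0 0 0 0 0 -.125;1 0 0 0 0 0 -.084;1 0 0 0 0 0 0;1 0 0 0 0 0 0'
cat >> h.py <<'E'
from scipy.spatial.transform import Rotation as Ro
def go(x,y,z,yaw):
    s=get_state();Rm=Ro.from_quat(s["eef_rot"]);G=Ro.from_euler("z",yaw,degrees=True)*Ro.from_euler("x",180,degrees=True)
    print("t",s["clock"],"shift",np.round(Rm.inv().apply(np.array([x,y,z])-s["tool_pos"]),4),"turn",np.round((Rm.inv()*G).as_rotvec(),3),"q7",s["q"][6])
E
python3 -c "
from h import *
go(.4456,.2394,.053,213.5)"
```

```text
clock: 3.48
tool_pos: [0.4481, 0.2278, 0.1511]
eef_rot: [0.537, 0.843, -0.001, 0.0]
contact_force: [-0.5, -0.0, 0.9]
opening: 1.003
finger_force: 0.0
clock: 4.82
tool_pos: [0.4479, 0.2282, 0.1513]
eef_rot: [-0.279, 0.96, -0.0, -0.0]
contact_force: [-0.2, 0.3, 0.3]
opening: 0.995
finger_force: 0.0
t 4.8167 shift [-0.0041  0.0107  0.0982] turn [-0.    -0.001 -0.019] q7 0.5943891095357569
```

```bash
python3 -m inch '.3 -.0041 .0107 0 0 0 -.019;.3 0 0 .02 0 0 0;.3 0 0 .02 0 0 0;.3 0 0 .01 0 0 0;.3 0 0 0 0 0 0;.3 0 0 0 0 0 0'
python3 - <<'E'
from h import *
go(.4456,.2394,.053,213.5)
im,d,m,w=look("wrist"); cv2.imwrite("pics/w2.png",im[...,::-1])
k=(np.hypot(w[...,0]-.445,w[...,1]-.2395)<.04)&(w[...,2]>.06)&(w[...,2]<.075);p=w[k]
print(k.sum(),cv2.minAreaRect((p[:,:2]*1000).astype(np.float32)),np.median(p[:,2]))
E
```

```text
clock: 5.32
tool_pos: [0.445, 0.2414, 0.1016]
eef_rot: [-0.29, 0.957, -0.0, -0.0]
contact_force: [-0.0, -0.5, -0.5]
opening: 0.654
finger_force: 0.0
t 5.3167 shift [ 0.0006 -0.002   0.0486] turn [ 0.    -0.     0.005] q7 0.49994314411880064
3872 ((444.43212890625, 239.5279541015625), (59.986148834228516, 15.981340408325195), 33.94430160522461) 0.06986888643859383
```

View pics/w2.png

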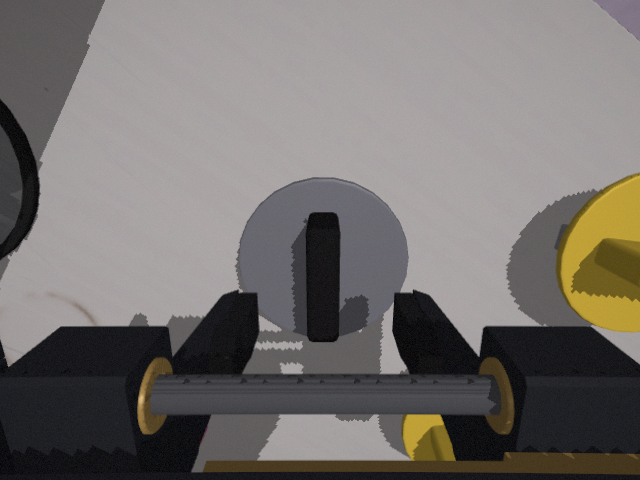

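The wrist view shows the wing at (323,275), midway between the finger tips at (245,300) and (405,300). Next I go down and grip.

```bash
python3 -m inch '.3 .0015 -.0013 .012 0 0 0;.3 0 0 .012 0 0 0;.3 0 0 .012 0 0 0;.3 0 0 .012 0 0 0;.3 0 0 0 0 0 0;-1 0 0 0 0 0 0;-1 0 0 0 0 0 0;-1 0 0 0 0 0 0;-1 0 0 0 0 0 0;-1 0 0 0 0 0 0;-1 0 0 0 0 0 0' 40
python3 -c "
from h import *
go(.4445,.2395,.053,213.7)"
```

```text
clock: 6.28
tool_pos: [0.4449, 0.2389, 0.054]
eef_rot: [-0.29, 0.957, 0.0, 0.0]
contact_force: [-0.7, -0.4, 0.2]
opening: 0.216
finger_force: 0.0
t 6.2833 shift [0.     0.0007 0.001 ] turn [-0.     0.001  0.001] q7 0.39604519454339304
```

```bash
python3 -m inch '-1 0 0 0 0 0 0;-1 0 0 0 0 0 0;-1 0 0 0 0 0 0;-1 0 0 0 0 0 0;-1 0 0 -.01 0 0 0;-1 0 0 -.03 0 0 0;-1 0 0 -.03 0 0 0;-1 0 0 -.03 0 0 0;-1 0 0 -.03 0 0 0;-1 0 0 0 0 0 0;-1 0 0 0 0 0 0'
python3 - <<'E'
from h import *
go(.537,.0125,.184,177)
for n in ["side","wrist"]:
    im,d,m,w=look(n); cv2.imwrite(f"pics/{n}3.png",im[...,::-1])
    s=get_state();t=s["tool_pos"]
    k=(np.hypot(w[...,0]-t[0],w[...,1]-t[1])<.06)&(abs(w[...,2]-(t[2]-.018))<.006)&(im.astype(int).max(2)>75);p=w[k]
    print(n,k.sum(),cv2.minEnclosingCircle((p[:,:2]*1000).astype(np.float32)),np.median(p[:,2]),t)
E
```

```text
clock: 7.2
tool_pos: [0.4454, 0.239, 0.1846]
eef_rot: [-0.29, 0.957, 0.0, 0.001]
contact_force: [0.6, -0.5, -1.2]
opening: 0.174
finger_force: 39.9
t 7.2 shift [ 0.0496 -0.2393  0.0006] turn [0.    0.003 0.641] q7 0.6626336458154983
side 716 ((444.80816650390625, 241.26153564453125), 47.92360305786133) 0.16684428681971133 [0.44480982 0.23814194 0.18330817]
wrist 15889 ((444.5361633300781, 238.36337280273438), 47.719791412353516) 0.16558666186600796 [0.44441037 0.23779466 0.18256604]
```

View pics/side3.png

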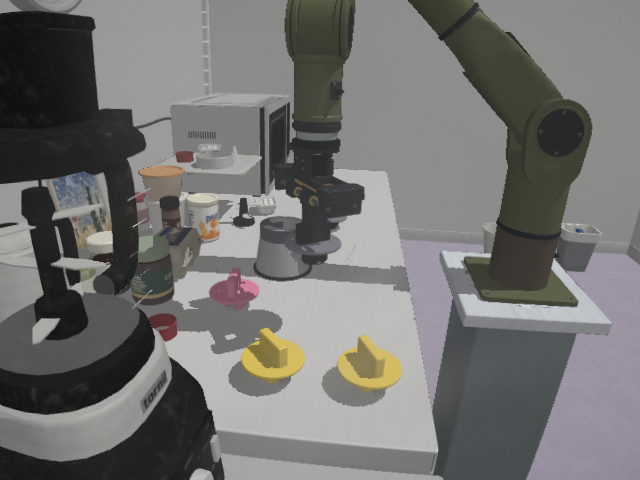

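The side view shows the part held level in the gripper at (320,245). Now I'll carry it over the jar.

```bash
python3 -m inch '-1 .0071 -.0342 -.005 0 0 0;-1 .0071 -.0342 -.005 0 0 0;-1 .0071 -.0342 0 0 0 0;-1 .0071 -.0342 0 0 0 0;-1 .0071 -.0342 0 0 0 0;-1 .0071 -.0342 0 0 0 0;-1 .0070 -.0342 0 0 0 0;-1 0 0 0 0 0 .107;-1 0 0 0 0 0 .107;-1 0 0 0 0 0 .107;-1 0 0 0 0 0 .107;-1 0 0 0 0 0 .107;-1 0 0 0 0 0 .107;-1 0 0 0 0 0 0;-1 0 0 0 0 0 0;-1 0 0 0 0 0 0'
python3 - <<'E'
from h import *
go(.537,.0125,.160,177)
im,d,m,w=look("wrist"); cv2.imwrite("pics/w4.png",im[...,::-1])
t=get_state()["tool_pos"]
k=(np.hypot(w[...,0]-t[0],w[...,1]-t[1])<.06)&(abs(w[...,2]-(t[2]-.018))<.006)&(im.astype(int).max(2)>75);p=w[k]
print(k.sum(),cv2.minEnclosingCircle((p[:,:2]*1000).astype(np.float32)),np.median(p[:,2]),t)
E
```

```text
clock: 8.63
tool_pos: [0.536, 0.0121, 0.1927]
eef_rot: [0.025, 1.0, -0.0, -0.001]
contact_force: [0.0, 0.2, -0.9]
opening: 0.175
finger_force: 39.9
t 8.6333 shift [-0.001   0.0005  0.0327] turn [-0.    -0.002  0.002] q7 0.6410027311628773
16653 ((535.88671875, 12.37525749206543), 47.73478317260742) 0.17501956221137618 [0.53617767 0.01216111 0.19292987]
```

```bash
python3 -m inch '-1 -.001 .0005 .01 0 0 0;-1 0 0 .01 0 0 0;-1 0 0 .01 0 0 0;-1 0 0 .008 0 0 0;-1 0 0 .006 0 0 0;-1 0 0 .006 0 0 0;-1 0 0 .004 0 0 0;-1 0 0 0 0 0 0;-1 0 0 0 0 0 0'
```

```text
clock: 9.43
tool_pos: [0.5376, 0.0128, 0.1396]
eef_rot: [0.026, 1.0, 0.0, -0.0]
contact_force: [-0.2, 0.5, -1.6]
opening: 0.179
finger_force: 39.9
```

```bash
python3 -m inch '-1 0 0 .002 0 0 0;-1 0 0 .002 0 0 0;-1 0 0 .001 0 0 0;-1 0 0 .001 0 0 0;-1 0 0 0 0 0 0;-1 0 0 0 0 0 0'
```

```text
clock: 9.93
tool_pos: [0.5377, 0.0127, 0.134]
eef_rot: [0.026, 1.0, -0.0, 0.0]
contact_force: [-0.5, 0.9, 1.9]
opening: 0.179
finger_force: 39.9
```

```bash
python3 -m inch '-1 0 0 .0005 0 0 .08;-1 0 0 0 0 0 .1;-1 0 0 0 0 0 .1;-1 0 0 0 0 0 .1;-1 0 0 0 0 0 .1;-1 0 0 0 0 0 .1;-1 0 0 0 0 0 .1;-1 0 0 0 0 0 .1;-1 0 0 0 0 0 .1;-1 0 0 0 0 0 .1;-1 0 0 0 0 0 .05;-1 0 0 0 0 0 0;-1 0 0 0 0 0 0'
python3 -c "
from h import *
s=get_state();print(s['moment']);go(.537,.0125,.134,112)"
```

```text
clock: 11.02
tool_pos: [0.5384, 0.0122, 0.1339]
eef_rot: [0.515, 0.857, -0.0, 0.001]
contact_force: [1.1, -2.9, 6.3]
opening: 0.176
finger_force: 40.0
[-0.59369418 -0.09109155 -0.08454492]
t 11.0167 shift [ 0.001  -0.0011 -0.0001] turn [0.001 0.002 0.105] q7 -0.28145145524734594
```

Turned 59°. A little further to the stop.

```bash
python3 -m inch '-1 0 0 0 0 0 .04;-1 0 0 0 0 0 .04;-1 0 0 0 0 0 .04;-1 0 0 0 0 0 0;-1 0 0 0 0 0 0'
python3 - <<'E'
from h import *
print(get_state()['moment']);go(.537,.0125,.134,112)
im,d,m,w=look("wrist"); cv2.imwrite("pics/w5.png",im[...,::-1])
t=get_state()["tool_pos"]
k=(np.hypot(w[...,0]-t[0],w[...,1]-t[1])<.05)&(abs(w[...,2]-.116)<.008)&(im.astype(int).max(2)>75);p=w[k]
print(k.sum(),cv2.minEnclosingCircle((p[:,:2]*1000).astype(np.float32)),np.median(p[:,2]))
E
```

```text
clock: 11.43
tool_pos: [0.5375, 0.012, 0.1338]
eef_rot: [0.565, 0.825, -0.001, 0.0]
contact_force: [-0.3, -2.1, 7.9]
opening: 0.175
finger_force: 40.0
[-0.62392742  0.37100327  0.22562592]
t 11.4333 shift [ 0.0006 -0.0003 -0.0002] turn [-0.001  0.001 -0.014] q7 -0.37062162241374147
18351 ((537.4046020507812, 12.118955612182617), 49.967960357666016) 0.11593093758931991
```

View pics/w5.png

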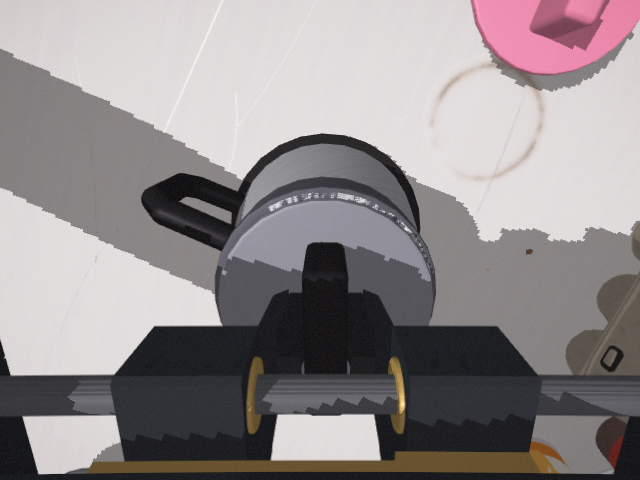

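The flange lies on the rim (its top is at 0.116 m), and the wing, at (325,300), stands at the stop. I'll release and rise.

```bash
python3 -m inch '.5 0 0 0 0 0 0;.5 0 0 0 0 0 0;.5 0 0 0 0 0 0;.5 0 0 0 0 0 0;.5 0 0 0 0 0 0;.5 0 0 -.01 0 0 0;.5 0 0 -.02 0 0 0;.5 0 0 -.03 0 0 0;.5 0 0 -.03 0 0 0;.5 0 0 -.03 0 0 0;.5 0 0 0 0 0 0;.5 0 0 0 0 0 0'
python3 - <<'E'
from h import *
im,d,m,w=look("wrist"); cv2.imwrite("pics/w6.png",im[...,::-1])
c=(.537,.0125);R=np.hypot(w[...,0]-c[0],w[...,1]-c[1])
k=(R<.06)&(abs(w[...,2]-.116)<.004)&(im.astype(int).max(2)>75);p=w[k]
print(k.sum(),cv2.minEnclosingCircle((p[:,:2]*1000).astype(np.float32)),np.median(p[:,2]))
k=(R<.04)&(w[...,2]>.143)&(w[...,2]<.158);p=w[k]
print(k.sum(),cv2.minAreaRect((p[:,:2]*1000).astype(np.float32)),np.median(p[:,2]))
E
```

```text
clock: 12.48
tool_pos: [0.5385, 0.013, 0.2553]
eef_rot: [0.566, 0.825, 0.001, 0.002]
contact_force: [-0.6, -0.8, -0.5]
opening: 0.752
finger_force: 0.0
6377 ((538.0672607421875, 12.906169891357422), 48.82206726074219) 0.1160041503579349
2046 ((537.2852172851562, 11.9078369140625), (15.776937484741211, 59.7136344909668), 21.470067977905273) 0.14977648777272712
```

View pics/w6.png

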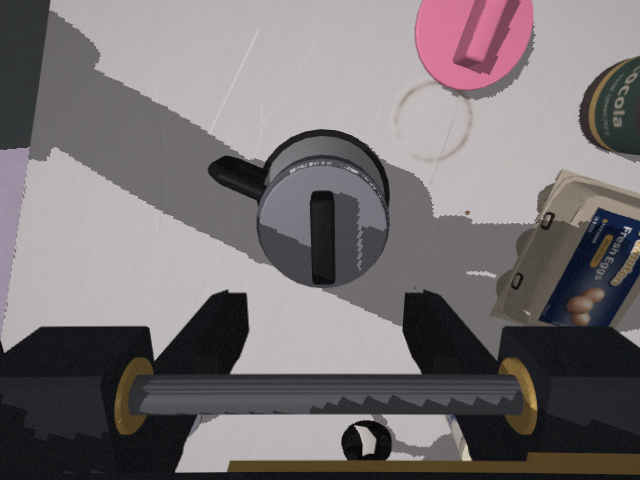

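The wing at (322,238) lies at 111.5° in the world frame. With the jar's x axis at about -3°, that puts the part about 65° clockwise. It is seated, centred, flat and free of the gripper, so I'm handing in.

```bash
python3 -c "
from plant import r
print(r.finish_job())"
```

```text
the job is handed in; nothing more can be done
None
```

The blade base is seated in the jar's collar with its flange flat on the rim, turned about 65° clockwise to the stop and released; the storage cap was not touched, and I handed the job in at about 12.5 s.

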